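# Lock the stub axle in its packing cradle and press its protector cap home

### The job

Get the stub axle ready for the shelf: first slide the yellow transport lock on its cradle fully home to its end stop, then take the red cap from the mat and press it straight down onto the upright stud until it clicks, and keep pressing it firmly against its seat (roughly a kilogram's weight). Finish like that, with the gripper still on the cap and pushing it down, the lock still home, and do not disturb the other caps and loose things.

Things in the scene. Friction and masses are not known exactly. Their poses are not given: they have to be found in the camera images.
- cap_center (a point): centre (half-way up) of the loose red snap cap: a round plastic protector cap, 34 mm across, 54 mm tall, 40 to 85 g, standing mouth down on a 4 mm thick dark green mat in a row of three caps (red, blue, black; about 90 mm apart along the row, order varies). Its underside lies 27 mm below this point; z points up out of its closed top
- cap: the red cap itself; origin at the centre of its open underside, z up out of its closed top. Its mouth is 24 mm wide (an inner lip 3 mm high), the bore behind the lip 29 mm wide, 36 mm deep from the underside
- cradle: fixed plywood packing cradle, 130 (x) x 240 (y) x 30 mm high, with a stub axle standing upright in it; origin on the axle's axis at table height, z up, y horizontal from the stud towards the transport lock. The plywood reaches 65 mm from the axle to -y and 175 mm to +y. The axle's flange is 90 mm wide, its top 42 mm above the table
- stud_seat (a point): centre of the flat seat (top of the axle's 32 mm wide steel shoulder), 70 mm above the table; axes as the cradle's. From here the stud rises another 30 mm: 20 mm wide, tapering over its last 10 mm to 10 mm at the tip. A fully home cap rests with its underside on this seat (cap centre 27 mm above this point), turned any way about its axis
- stud_balls (a point): point on the stud axis 9 mm above the seat, level with three sprung brass balls that bulge from the stud to a 28 mm circle. The cap's lip meets them with its underside about 14 mm above the seat and needs about 10 to 20 N to get over them; the push peaks 12 to 14 mm above the seat, is gone by 8 mm (the click), then the balls pull the cap down and it meets the hard seat
- lock (a joint): travel of the transport lock in m: 0 fully open (away from the stud), 0.055 at its end stop (locked: steel tongue over the axle's flange). Slides along the cradle's -y, straight towards the stud; drags with about 2.5 N and stays where it is left
- lock_grip (a point): the point to grip on the transport lock: middle of its upright yellow block, 24 mm (cradle x) by 18 mm (cradle y), from 19 mm below this point to 22 mm above it. It moves on a line through the stud axis: 135 mm from that axis with the lock open, 80 mm at the end stop. Axes as the cradle's. A steel base plate and tongue lie below the block
- cap_blue: blue cap of the same outer size as the red one (34 mm across, 54 mm tall), standing on the mat; solid, not for this job; origin at the centre of its underside
- cap_black: black cap of the same outer size, standing on the mat; not for this job; origin at the centre of its underside
- bearing: loose steel bearing ring lying flat, 52 mm across, 16 mm high; origin at the centre of its underside
- wrench: loose steel wrench lying on the table near the right side; origin at its middle
- carton: small loose cardboard box, 90 x 120 x 70 mm high, at the back; origin at the centre of its underside
- can: loose blue can, 66 mm across, 140 mm tall, standing at the back; origin at the centre of its underside
- tape: loose tan roll of parcel tape lying flat, 96 mm across, 45 mm high, on the left; origin at the centre of its underside

How it is judged:
By the outcome, as a careful person would: the job done as asked, in the order asked, and still so for the second after the job is handed in, while the arm keeps its last pose, push and grip.
It also fails if it takes over 51 s, if anything falls off the work surface, if the arm or the gripper's body presses on something with over 40 N, if the wrist force passes 120 N, or if a joint passes its speed limit or range.

### The arm

A 6-joint arm with a two-finger parallel gripper is mounted at the origin on the work surface. World frame = base frame: x ahead of the robot, y to its left, z up, the work surface at z = 0. Lengths are in m, angles in rad, forces in N, time in s.
With the tool pointing down it reaches from about 0.35 to 0.725 m from the base axis. Payload 6 kg.
Tool frame: the origin (TCP) lies midway between the tips of the shut fingers; the grasp point (between the pads) lies 19 mm behind it (manip.pinch_z is the distance from the TCP to the grasp point, in m); z points along the fingers, y is the direction in which the jaws open and shut (so a half turn about z gives the same grasp; the last joint's range is limited). The gripper opens to 85 mm and grips with 20 to 120 N. Pads are 22 mm wide; open, the fingers measure 114 mm over their backs; the gripper's body (76 mm by 85 mm) begins 54 mm behind the grasp point. The pads swing forward as they close: fully open they stand 13 mm farther back than shut.
Start: joints at [-0.865, 0.04, 0.085, 0, -1.615, -0.334], TCP at [0.218, -0.559, 0.193] pointing down, gripper open.
Joint ranges: [-2.56, 2.56], [-1.29, 2.01], [-1.08, 1.49], [-3.29, 1.98], [-2.81, -0.18], [-2.99, 2.99]. Speed limits (rad/s): [2.57, 2.57, 3.01, 3.14, 3.14, 3.14].

### API

Orientations are given as a unit quaternion [w, x, y, z].
In Python, from rig import status, cams, workorder, manip gives the robot as it stands. The module is installed in compiled form; this text tells all that it offers.
- The arm moves only by the tool drive_tool, never from a script. Its argument "rows" is a list of rows, each a list of 5 numbers: the finger opening in mm, from 0 to 85.4, then the shift along the tool's x, y, z in units of 25 mm (1.0 is 25 mm), then the turn about the tool's z in units of 5 degrees (1.0 is 5 degrees). In form: [[gripper, x, y, z, roll], ...]. A call has 1 to 20 rows; each row is the pose to reach, as a shift and turn from the pose commanded when the call began, along the tool's axes at that moment; what a row does not reach only later rows make up. A row lasts 1/10 s, in which the tool goes at most 50 mm and 8.59 degrees, less where a joint would pass 70% of its speed; a pose out of reach is approached as far as the arm can. A call with a gripper value outside its range is refused whole. The fingers move at their own pace and stop on an object; "force" is the grip in N (left out, the last holds). Time passes only in rows, so rows that repeat a pose let the fingers close. It gives the time, the measured TCP pose, the force and the opening at its end, in the units of the state.
- status.get_obs(): the state, without advancing time (a new reading comes with each control period).
- cams.grab_frame(name): name is "scene" or "top" or "wrist"; returns a dict with "img" (480x640x3 uint8, red, green, blue), "depth" (480x640 float32, m along the optical axis (not along the pixel's ray), 0 where there is no reading), "intrinsics" (3x3 intrinsics, pixels), "camera_from_world" (4x4, takes a point from world to camera coordinates). Camera axes: x right, y down, z forward; pixel columns grow to the right and rows downward; lengths in m; the calibration is good to about 2 mm. The wrist camera is an equidistant fisheye: a pixel r from the principal point sees the ray r / f radians off the axis. A picture is of the moment at which its call begins.
- workorder.finish_job(): hands the job in, once; it reports no verdict.
The state is a dict: "time": time; "qpos": joint angles; "dq": joint speeds; "joint_efforts": joint torques, N m; "eef_pos": TCP position; "eef_rot": TCP orientation; "force": force on the tool from outside, world axes, zero at the start; "wrist_torque": the same for the moment, N m; "gripper_width": opening from 0.0 (shut) to 1.0 (fully open).
Only numpy, scipy, OpenCV 4.12 (cv2) and the standard library are available. Lean on these libraries where they do the work, as an engineer would, in place of code of your own. Each camera call takes 0.05 s, during which the arm holds its last target.

## Working session

There is one attempt and no reset: what is moved stays moved. The work goes in short steps, Python scripts to look and compute and a tool call to move; the robot and the scene stay as the last step left them, time stands still between calls to the robot, and variables do not carry over. Pictures are saved under pics/ and viewed, and the job is handed in when it is done.

Besides the shell and the picture viewer there is one more tool, called after ">>>" as name(argument=value, ...) on one line, values as JSON. drive_tool: Moves the arm, as the interface text tells. Its arguments: {"type":"object","properties":{"rows":{"type":"array","items":{"type":"array","items":{"type":"number"}}},"force":{"type":"number"}},"required":["rows"]}

```bash
mkdir -p pics; python3 - <<'E'
from rig import status, cams, manip
import cv2,numpy as np
print({k:np.round(v,4) if not isinstance(v,dict) else v for k,v in status.get_obs().items()}, manip.pinch_z)
for n in ("scene","top"):
    f=cams.grab_frame(n); cv2.imwrite(f"pics/{n}0.png",f["img"][:,:,::-1]); np.savez(f"{n}0.npz",**f)
    print(n,f["intrinsics"],np.round(f["camera_from_world"],4))
E
```

```text
{'time': np.float64(0.0), 'qpos': array([-8.6530e-01,  4.0800e-02,  8.3800e-02, -5.0000e-04, -1.6155e+00,
       -3.3370e-01]), 'dq': array([-0.0009, -0.0003,  0.0014,  0.0006, -0.0009, -0.0004]), 'joint_efforts': array([ 3.00000e-04, -3.68199e+01,  3.47410e+01,  6.93220e+00,
       -5.40000e-03, -0.00000e+00]), 'eef_pos': array([ 0.2179, -0.5586,  0.1923]), 'eef_rot': array([-2.000e-04, -1.848e-01,  9.828e-01,  9.000e-04]), 'force': array([0.7565, 0.3763, 0.4717]), 'wrist_torque': array([ 0.0297, -0.0181, -0.0173]), 'gripper_width': np.float64(0.9996)} 0.0187
scene [[517.20279285   0.         328.7407114 ]
 [  0.         517.20279285 236.42352745]
 [  0.           0.           1.        ]] [[ 0.2199  0.9755  0.0046 -0.1895]
 [ 0.6244 -0.1371 -0.7689 -0.2994]
 [-0.7495  0.172  -0.6393  1.8485]
 [ 0.      0.      0.      1.    ]]
top [[591.68107415   0.         315.90813013]
 [  0.         591.68107415 245.64597628]
 [  0.           0.           1.        ]] [[ 3.0000e-02 -9.9950e-01  5.2000e-03  4.8500e-02]
 [-9.8460e-01 -3.0500e-02 -1.7240e-01  6.0030e-01]
 [ 1.7250e-01  1.0000e-04 -9.8500e-01  1.4887e+00]
 [ 0.0000e+00  0.0000e+00  0.0000e+00  1.0000e+00]]
```

View pics/scene0.png

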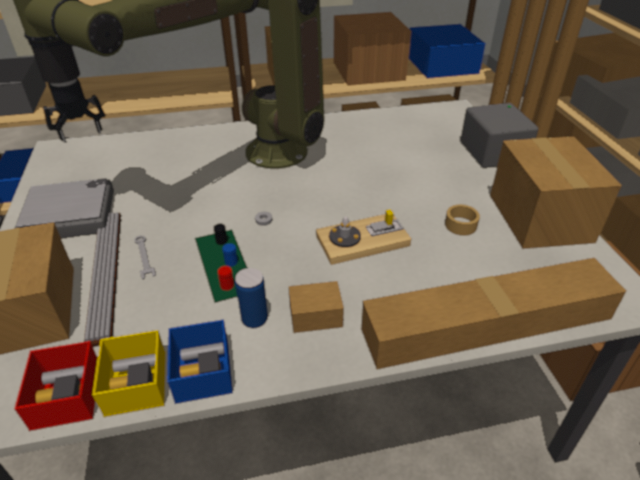

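View pics/top0.png

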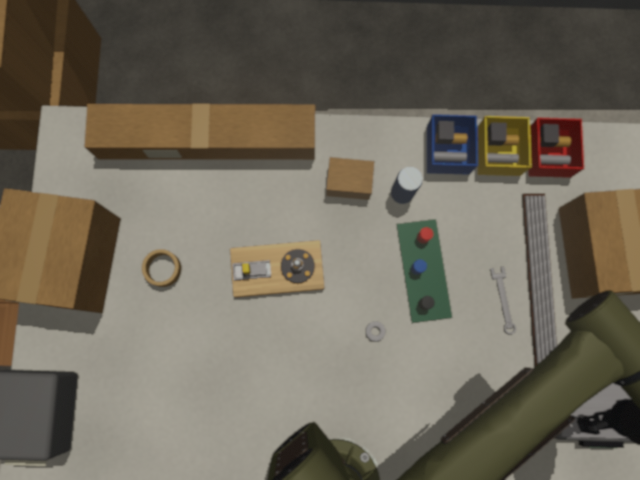

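The top view shows the stud at about (298,264), the yellow block at (246,269), the red cap at (425,236) and the can near (407,185). The scene view shows the red cap at (226,278), the yellow block at (389,217) and the stud at (346,226). Next I'll measure positions.

```bash
cat > h.py <<'E'
import numpy as np,cv2
def cloud(f):
    K=f["intrinsics"];T=np.linalg.inv(f["camera_from_world"]);d=f["depth"]
    v,u=np.mgrid[0:480,0:640]
    p=np.stack([(u-K[0,2])/K[0,0]*d,(v-K[1,2])/K[1,1]*d,d],-1)
    return p@T[:3,:3].T+T[:3,3]
def ray(f,u,v,z):
    K=f["intrinsics"];T=np.linalg.inv(f["camera_from_world"])
    r=T[:3,:3]@np.array([(u-K[0,2])/K[0,0],(v-K[1,2])/K[1,1],1]);c=T[:3,3]
    return c+r*(z-c[2])/r[2]
def proj(f,p):
    c=f["camera_from_world"][:3]@np.append(p,1);q=f["intrinsics"]@c;return q[:2]/q[2]
E
python3 - <<'E'
from h import *
for n in("top","scene"):
    f=np.load(n+"0.npz");P=cloud(f);hsv=cv2.cvtColor(f["img"],cv2.COLOR_RGB2HSV);H,S,V=[hsv[...,i].astype(int) for i in range(3)]
    ins=(P[...,0]>.2)&(P[...,0]<.75)&(P[...,1]>-.5)&(P[...,1]<.35)&(P[...,2]>.01)&(P[...,2]<.2)
    for nm,m in dict(red=((H<8)|(H>172))&(S>150)&(V>80),blue=(H>100)&(H<125)&(S>120),yel=(H>22)&(H<32)&(S>170)&(V>120)).items():
        m=m&ins; k,l,st,ce=cv2.connectedComponentsWithStats(m.astype(np.uint8))
        for i in range(1,k):
            if st[i,4]<12: continue
            p=P[l==i]; zt=np.percentile(p[:,2],95); t=p[p[:,2]>zt-.006]
            print(n,nm,st[i],ce[i].round(1),'mean',p.mean(0).round(4),'zmax',zt.round(4),'top',t.mean(0).round(4),len(t))
    # stud: high points near
    a=ins&(P[...,1]>-.05)&(P[...,1]<.25)&(P[...,0]<.62)
    p=P[a&(P[...,2]>.085)];print(n,'stud',p.mean(0).round(4),len(p),p.min(0),p.max(0))
    w=a&(P[...,2]>.02)&(P[...,2]<.037)
    pts=P[w][:,:2].astype(np.float32);print('ply',cv2.minAreaRect(pts),len(pts))
    w=ins&(P[...,2]>.05)&(P[...,2]<.2)&(P[...,1]<-.12)&(P[...,1]>-.4)
    k,l,st,ce=cv2.connectedComponentsWithStats(w.astype(np.uint8))
    for i in range(1,k):
        if st[i,4]>15: q=P[l==i];print('obj',ce[i].round(),q.mean(0).round(3),q.min(0).round(3),q.max(0).round(3),st[i,4])
f=np.load("top0.npz")
cv2.imwrite("pics/crop.png",cv2.resize(f["img"][130:350,210:470,::-1],None,fx=3,fy=2.7,interpolation=cv2.INTER_CUBIC)[:600])
E
```

```text
top red [420 228  12  13 114] [425.7 233.7] mean [ 0.6379 -0.2183  0.0579] zmax 0.0633 top [ 0.6379 -0.218   0.0602] 63
top blue [414 260  12  12 118] [419.5 265.6] mean [ 0.5535 -0.202   0.0584] zmax 0.0634 top [ 0.553  -0.2014  0.0601] 76
top yel [243 265   6   8  34] [245.6 268.6] mean [0.5277 0.2422 0.0888] zmax 0.0943 top [0.5281 0.242  0.0916] 16
top stud [0.5386 0.1737 0.0924] 106 [0.51924286 0.10300263 0.08526822] [0.55668201 0.2499358  0.10553343]
ply ((0.5426021814346313, 0.15388157963752747), (0.1315603405237198, 0.20853041112422943), 7.022928237915039) 2531
obj [406. 190.] [ 0.738 -0.158  0.112] [ 0.728 -0.191  0.05 ] [ 0.75  -0.132  0.149] 337
obj [426. 233.] [ 0.639 -0.218  0.058] [ 0.622 -0.236  0.05 ] [ 0.656 -0.202  0.065] 141
obj [419. 266.] [ 0.553 -0.201  0.058] [ 0.537 -0.217  0.05 ] [ 0.571 -0.186  0.069] 142
obj [427. 302.] [ 0.461 -0.221  0.058] [ 0.445 -0.238  0.05 ] [ 0.476 -0.205  0.066] 143
scene red [218 266  15  24 282] [225.1 277. ] mean [ 0.6477 -0.2185  0.0431] zmax 0.0606 top [ 0.6413 -0.2186  0.0585] 115
scene blue [222 244  15  22 247] [229.6 253.9] mean [ 0.5626 -0.2009  0.0431] zmax 0.0613 top [ 0.5568 -0.2017  0.059 ] 93
scene yel [386 210   7  14  74] [389.3 216.2] mean [0.5397 0.2445 0.0784] zmax 0.092 top [0.5362 0.2436 0.0896] 28
scene stud [0.5446 0.1665 0.092 ] 78 [0.52122789 0.10474566 0.08531461] [0.55939275 0.24908967 0.1032653 ]
ply ((0.5443931818008423, 0.15214678645133972), (0.13840316236019135, 0.2086549699306488), 5.947658538818359) 1559
obj [219. 228.] [ 0.464 -0.222  0.058] [ 0.441 -0.238  0.05 ] [ 0.48  -0.205  0.063] 106
obj [228. 249.] [ 0.558 -0.202  0.058] [ 0.538 -0.219  0.051] [ 0.574 -0.185  0.065] 118
obj [224. 271.] [ 0.643 -0.219  0.058] [ 0.622 -0.235  0.05 ] [ 0.66  -0.202  0.063] 134
obj [248. 271.] [ 0.743 -0.163  0.141] [ 0.73  -0.189  0.137] [ 0.75  -0.139  0.145] 94
```

View pics/crop.png

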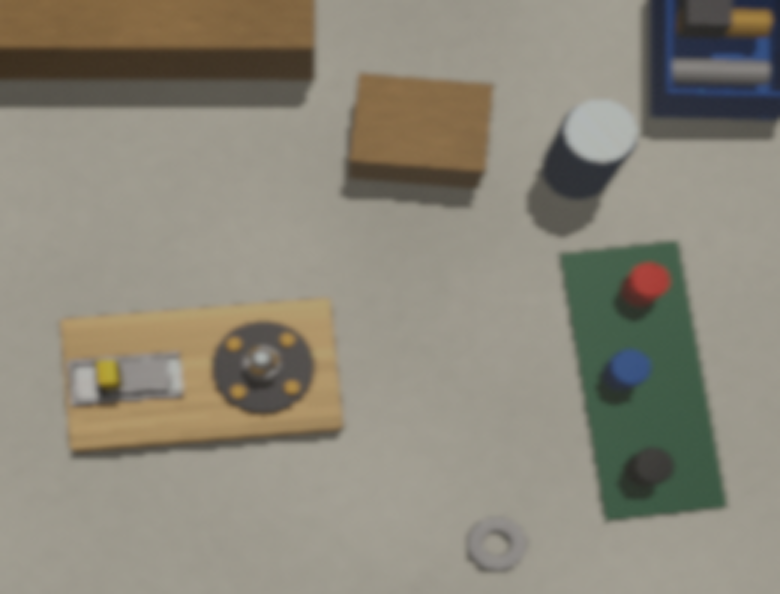

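```bash
cat >> h.py <<'E'
def go(target,yaw=None):
    """units from current measured pose: x,y,z,roll; yaw=world angle (deg) of tool y"""
    from rig import status
    from scipy.spatial.transform import Rotation as Ro
    o=status.get_obs();q=o["eef_rot"];R=Ro.from_quat([q[1],q[2],q[3],q[0]]).as_matrix()
    d=R.T@(np.array(target)-o["eef_pos"])
    y=np.degrees(np.arctan2(R[1,1],R[0,1]))
    r=0 if yaw is None else -((yaw-y+90)%180-90)/5
    print("pos",o["eef_pos"].round(4),"yaw",round(y,2),"t",o["time"],"F",np.round(o["force"],2),"w",o["gripper_width"],"-> units",(d/.025).round(3),"roll",round(r,3),"q6",o["qpos"][5])
E
python3 -c "
from h import *
go([.531,.235,.20],95)"
```

```text
pos [ 0.2179 -0.5587  0.1924] yaw 111.3 t 0.1 F [-0.34 -0.52 -0.81] w 1.0011756930103568 -> units [-23.202  25.027  -0.267] roll 3.261 q6 -0.33367602750932096
```

>>> drive_tool(rows=[[85,-12,12,-0.3,1.5],[85,-23.2,25,-0.3,3.26],[85,-23.2,25,-0.3,3.26],[85,-23.2,25,-0.3,3.26],[85,-23.2,25,-0.3,3.26],[85,-23.2,25,-0.3,3.26],[85,-23.2,25,-0.3,3.26],[85,-23.2,25,-0.3,3.26],[85,-23.2,25,-0.3,3.26],[85,-23.2,25,-0.3,3.26],[85,-23.2,25,-0.3,3.26],[85,-23.2,25,-0.3,3.26],[85,-23.2,25,-0.3,3.26],[85,-23.2,25,-0.3,3.26],[85,-23.2,25,-0.3,3.26],[85,-23.2,25,-0.3,3.26],[85,-23.2,25,-0.3,3.26],[85,-23.2,25,-0.3,3.26],[85,-23.2,25,-0.3,3.26],[85,-23.2,25,-0.3,3.26]], force=40)

```text
time: 2.1
eef_pos: [0.5311, 0.2334, 0.2008]
eef_rot: [-0.0, -0.044, 0.999, -0.0]
force: [0.2, -0.5, 0.7]
gripper_width: 0.991
```

```bash
python3 - <<'E'
from rig import cams
from h import *
f=cams.grab_frame("wrist"); np.savez("w1.npz",**f); cv2.imwrite("pics/w1.png",f["img"][:,:,::-1])
print(f["intrinsics"],f["camera_from_world"].round(4))
go([.531,.243,.06],95)
E
```

```text
[[371.64829954   0.         321.58260771]
 [  0.         371.64829954 248.20074289]
 [  0.           0.           1.        ]] [[-8.830e-02  9.961e-01 -8.000e-04 -1.849e-01]
 [ 9.483e-01  8.430e-02  3.059e-01 -5.655e-01]
 [ 3.048e-01  2.620e-02 -9.520e-01  2.188e-01]
 [ 0.000e+00  0.000e+00  0.000e+00  1.000e+00]]
pos [0.5312 0.2331 0.2013] yaw 94.96 t 2.15 F [-1.04 -0.33 -0.08] w 0.9975477979151168 -> units [-0.024  0.394  5.652] roll -0.007 q6 -2.24330162507289
```

View pics/w1.png

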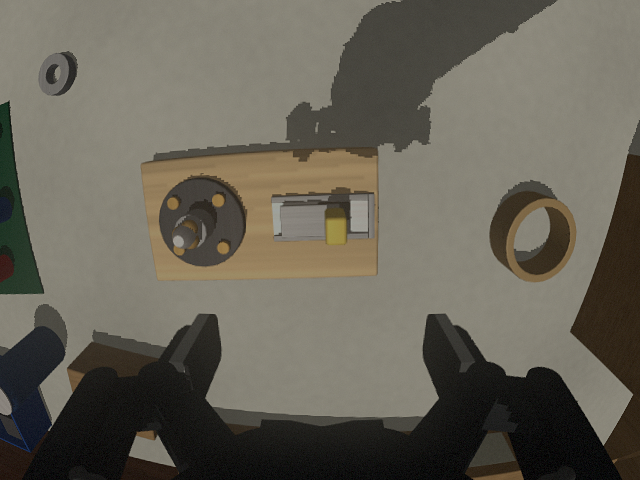

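```bash
cat >> h.py <<'E'
def fdir(f,u,v):
    K=f["intrinsics"];a=(np.asarray(u,float)-K[0,2])/K[0,0];b=(np.asarray(v,float)-K[1,2])/K[1,1];t=np.hypot(a,b)+1e-12
    T=np.linalg.inv(f["camera_from_world"]);d=np.stack([np.sin(t)*a/t,np.sin(t)*b/t,np.cos(t)],-1)
    return T[:3,3],d@T[:3,:3].T,np.cos(t)
def fray(f,u,v,z):
    c,d,_=fdir(f,u,v);return c+d*((z-c[2])/d[...,2])[...,None]
def fcloud(f):
    v,u=np.mgrid[0:480,0:640];c,d,ct=fdir(f,u,v);return c+d*(f["depth"]/ct)[...,None]
E
python3 - <<'E'
from h import *
f=np.load("w1.npz");P=fcloud(f);hsv=cv2.cvtColor(f["img"],cv2.COLOR_RGB2HSV);H,S,V=[hsv[...,i].astype(int) for i in range(3)]
m=(H>22)&(H<33)&(S>170)&(V>70)&(P[...,2]>.04)&(P[...,2]<.12)
v,u=np.nonzero(m);print(u.min(),u.max(),v.min(),v.max());p=P[m];zt=np.percentile(p[:,2],98)
t=p[p[:,2]>zt-.004];print('zt',zt,'top',t.mean(0),t.min(0),t.max(0),len(t))
a=(P[...,0]>.4)&(P[...,0]<.65)&(P[...,1]>0)&(P[...,1]<.3)
s=a&(P[...,2]>.075)&(P[...,1]<.17);p=P[s];print('stud',p.mean(0),p.min(0),p.max(0),len(p))
for lo,hi in((.075,.09),(.09,.097),(.097,.11)):
    q=p[(p[:,2]>lo)&(p[:,2]<hi)];print(lo,q.mean(0),q.min(0),q.max(0),len(q))
w=a&(P[...,2]>.026)&(P[...,2]<.034);print(cv2.minAreaRect(P[w][:,:2].astype(np.float32)))
fl=a&(P[...,2]>.038)&(P[...,2]<.045)&(P[...,1]<.16);q=P[fl][:,:2].astype(np.float32);print('flange',cv2.minEnclosingCircle(q),cv2.minAreaRect(q))
print('tip', [fray(f,np.array(178.),np.array(242.),.1)])
cv2.imwrite("pics/w1c.png",cv2.resize(f["img"][140:290,130:390,::-1],None,fx=3,fy=3,interpolation=cv2.INTER_NEAREST))
E
```

```text
Traceback (most recent call last):
ValueError: zero-size array to reduction operation minimum which has no identity
```

```bash
python3 - <<'E'
from h import *
f=np.load("w1.npz");P=fcloud(f);hsv=cv2.cvtColor(f["img"],cv2.COLOR_RGB2HSV)
for (u,v) in ((336,230),(336,215),(178,242),(260,260),(205,260)): print(u,v,hsv[v,u],f["depth"][v,u],P[v,u].round(4))
cv2.imwrite("pics/w1c.png",cv2.resize(f["img"][140:290,130:390,::-1],None,fx=3,fy=3,interpolation=cv2.INTER_NEAREST))
E
```

```text
336 230 [ 25 141 155] 0.3022657 [0.5303 0.2445 0.0889]
336 215 [ 22 128  78] 0.304358 [0.5191 0.2436 0.0831]
178 242 [ 18  21 157] 0.2949526 [0.5489 0.1139 0.0989]
260 260 [ 18  97 150] 0.37168473 [0.5834 0.175  0.031 ]
205 260 [16 40 70] 0.35955507 [0.5844 0.1204 0.0426]
```

View pics/w1c.png

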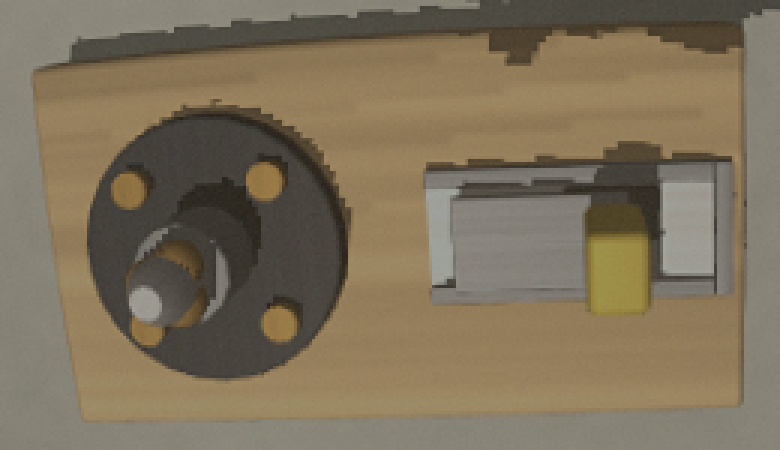

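```bash
python3 - <<'E'
from h import *
f=np.load("w1.npz");P=fcloud(f);hsv=cv2.cvtColor(f["img"],cv2.COLOR_RGB2HSV);H,S,V=[hsv[...,i].astype(int) for i in range(3)]
m=(H>20)&(H<30)&(S>120);m[:,:320]=0;m[:,352:]=0;m[:205]=0;m[:250][246:]=0;m[248:]=0
top=m&(V>120);v,u=np.nonzero(top);print(u.min(),u.max(),v.min(),v.max());p=P[top]
print('top',p.mean(0),np.percentile(p,3,0),np.percentile(p,97,0),len(p))
q=fray(f,u,v,.090);print('ray top',q.mean(0),q.min(0),q.max(0),cv2.minAreaRect(q[:,:2].astype(np.float32)))
a=(P[...,0]>.4)&(P[...,0]<.65)&(P[...,1]>0)&(P[...,1]<.3)
s=a&(P[...,2]>.075)&(P[...,1]<.17);p=P[s]
for lo,hi in((.06,.075),(.075,.09),(.09,.097),(.097,.11)):
    q=p[(p[:,2]>lo)&(p[:,2]<hi)];print(lo,q.mean(0),len(q))
w=a&(P[...,2]>.026)&(P[...,2]<.034);print(cv2.minAreaRect(P[w][:,:2].astype(np.float32)))
fl=(H<30)&(V<90);
fl=a&(P[...,2]>.039)&(P[...,2]<.046)&(P[...,1]<.16);q=P[fl][:,:2].astype(np.float32);print('flange',cv2.minEnclosingCircle(q),cv2.minAreaRect(q))
# stud tip face: bright
t=(V>140)&(S<45)&a&(P[...,2]>.094)&(P[...,1]<.17);v,u=np.nonzero(t);print(len(u),u.mean(),v.mean(),fray(f,u,v,.1).mean(0))
# plywood outline corners at z .03
for c in ((33,70),(742,25),(740,405),(82,420)): print(fray(f,130+c[0]/3,140+c[1]/3,.03 if c[1]>0 else 0)[:2])
E
```

```text
326 345 218 244
top [0.53164722 0.24427955 0.08886537] [0.52158504 0.23659707 0.08693006] [0.54222997 0.25201913 0.08994084] 516
ray top [0.53131362 0.24420805 0.09      ] [0.51964021 0.23561546 0.09      ] [0.54251794 0.25291884 0.09      ] ((0.5310128331184387, 0.24422942101955414), (0.02190459333360195, 0.015591777861118317), 5.264960765838623)
0.06 [nan nan nan] 0
0.075 [0.54334689 0.12010109 0.08346319] 271
0.09 [0.5449754  0.11768669 0.09331471] 198
0.097 [0.5467462  0.11537384 0.09928497] 158
((0.5406766533851624, 0.16884079575538635), (0.13048917055130005, 0.24020598828792572), 6.995299339294434)
flange ((0.5472689270973206, 0.11457188427448273), 0.04522525519132614) ((0.5472365021705627, 0.11494851857423782), (0.08880609273910522, 0.08886795490980148), 4.128909587860107)
85 178.01176470588234 241.11764705882354 [0.54772779 0.11439587 0.1       ]
[0.4916088  0.04470789]
[0.4627504  0.27937743]
[0.58947866 0.29464743]
[0.61824233 0.05937132]<stdin>:10: RuntimeWarning: Mean of empty slice.
  ret = um.true_divide(
```

The crop shows the yellow top at full-frame u 326–345, v 218–244, and the stud tip at (178,241). The cradle yaw comes out at 7.0° and the stud axis at (0.5474, 0.1143). Next I'll go to the lock.

```bash
python3 -c "
from h import *
go([.531,.2445,.055],97)"
```

```text
pos [0.5312 0.2331 0.2013] yaw 94.96 t 2.15 F [-1.04 -0.33 -0.08] w 0.9975477979151168 -> units [-0.029  0.454  5.852] roll -0.407 q6 -2.24330162507289
```

>>> drive_tool(rows=[[85,0,0.45,2,-0.4],[85,0,0.45,4,-0.4],[85,0,0.45,5.2,-0.4],[85,0,0.45,5.8,-0.4],[85,0,0.45,5.85,-0.4],[85,0,0.45,5.85,-0.4],[85,0,0.45,5.85,-0.4]])

```text
time: 2.85
eef_pos: [0.5316, 0.2458, 0.0575]
eef_rot: [0.002, -0.061, 0.998, 0.001]
force: [-0.1, -0.1, 0.0]
gripper_width: 0.992
```

```bash
python3 - <<'E'
from rig import cams
from h import *
f=cams.grab_frame("wrist"); np.savez("w2.npz",**f); cv2.imwrite("pics/w2.png",f["img"][:,:,::-1])
go([.531,.2445,.055],97)
E
```

```text
pos [0.5315 0.2459 0.0572] yaw 97.0 t 2.9 F [ 0.55 -0.03  0.68] w 0.9959556403250147 -> units [ 0.027 -0.053  0.087] roll -0.001 q6 -2.224635874710045
```

View pics/w2.png

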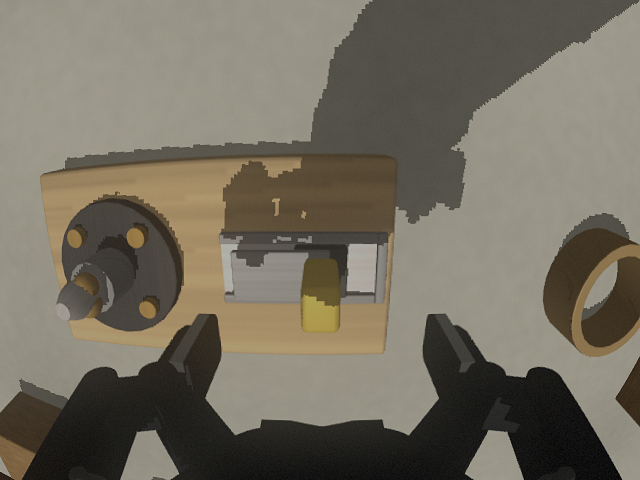

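```bash
python3 - <<'E'
from h import *
f=np.load("w2.npz");P=fcloud(f)
for u,v in((321,318),(321,305),(321,330),(210,320),(208,350),(195,345),(432,320),(440,345)):print(u,v,P[v,u].round(4))
E
```

```text
321 318 [0.5347 0.2454 0.0886]
321 305 [0.5283 0.2446 0.0882]
321 330 [0.5407 0.2461 0.0893]
210 320 [0.5254 0.202  0.1183]
208 350 [0.5355 0.2025 0.1237]
195 345 [0.5253 0.2016 0.1363]
432 320 [0.5164 0.2862 0.1159]
440 345 [0.5194 0.2864 0.1291]
```

>>> drive_tool(rows=[[50,0,-0.03,0.15,0],[30,0,-0.03,0.15,0],[10,0,-0.03,0.15,0],[10,0,-0.03,0.15,0],[10,0,-0.03,0.15,0],[10,0,-0.03,0.15,0],[10,0,-0.03,0.15,0],[10,0,-0.03,0.15,0]], force=40)

```text
time: 3.7
eef_pos: [0.5308, 0.2447, 0.0514]
eef_rot: [0.001, -0.061, 0.998, 0.0]
force: [0.7, -0.1, 3.8]
gripper_width: 0.116
```

```bash
python3 - <<'E'
from rig import cams
from h import *
f=cams.grab_frame("wrist"); np.savez("w3.npz",**f); cv2.imwrite("pics/w3.png",f["img"][:,:,::-1])
go([.5474-.1219*.078,.1143+.9925*.078,.0535],97)
E
```

```text
pos [0.5308 0.2447 0.0514] yaw 97.01 t 3.75 F [0.31 0.18 4.27] w 0.1158057330814366 -> units [-0.024 -2.138 -0.085] roll 0.002 q6 -2.223603380483683
```

View pics/w3.png

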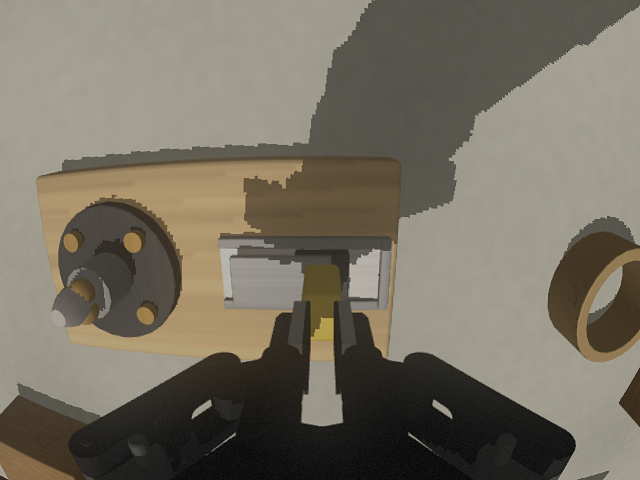

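```bash
python3 - <<'E'
from h import *
f=np.load("w3.npz");P=fcloud(f);print(fdir(f,320,240)[0])
for v in(302,310,320,330,340,355,370,390):
    print(v,[ (u,P[v,u].round(3).tolist()) for u in (285,300,308,322,338,346,360)])
cv2.imwrite("pics/w3c.png",cv2.resize(f["img"][220:420,220:440,::-1],None,fx=3,fy=3,interpolation=cv2.INTER_NEAREST))
E
```

```text
[0.4530038  0.23455206 0.23175846]
302 [(285, [0.545, 0.226, 0.048]), (300, [0.521, 0.234, 0.095]), (308, [0.521, 0.237, 0.095]), (322, [0.523, 0.243, 0.089]), (338, [0.519, 0.25, 0.094]), (346, [0.519, 0.253, 0.095]), (360, [0.546, 0.269, 0.036])]
310 [(285, [0.56, 0.225, 0.03]), (300, [0.521, 0.234, 0.102]), (308, [0.521, 0.238, 0.101]), (322, [0.527, 0.244, 0.089]), (338, [0.519, 0.249, 0.101]), (346, [0.519, 0.252, 0.102]), (360, [0.555, 0.271, 0.029])]
320 [(285, [0.526, 0.229, 0.102]), (300, [0.521, 0.235, 0.109]), (308, [0.522, 0.238, 0.107]), (322, [0.532, 0.245, 0.088]), (338, [0.519, 0.249, 0.11]), (346, [0.519, 0.252, 0.11]), (360, [0.522, 0.259, 0.102])]
330 [(285, [0.526, 0.23, 0.11]), (300, [0.521, 0.235, 0.118]), (308, [0.526, 0.238, 0.109]), (322, [0.536, 0.245, 0.089]), (338, [0.519, 0.249, 0.117]), (346, [0.519, 0.252, 0.117]), (360, [0.523, 0.258, 0.109])]
340 [(285, [0.526, 0.23, 0.117]), (300, [0.521, 0.236, 0.124]), (308, [0.524, 0.238, 0.119]), (322, [0.542, 0.246, 0.088]), (338, [0.52, 0.249, 0.123]), (346, [0.519, 0.251, 0.124]), (360, [0.522, 0.257, 0.118])]
355 [(285, [0.52, 0.231, 0.136]), (300, [0.525, 0.236, 0.127]), (308, [0.529, 0.239, 0.121]), (322, [0.59, 0.252, 0.03]), (338, [0.524, 0.249, 0.126]), (346, [0.518, 0.25, 0.135]), (360, [0.516, 0.254, 0.137])]
370 [(285, [0.521, 0.232, 0.142]), (300, [0.525, 0.237, 0.135]), (308, [0.534, 0.24, 0.122]), (322, [0.625, 0.256, -0.001]), (338, [0.53, 0.25, 0.126]), (346, [0.519, 0.25, 0.142]), (360, [0.517, 0.254, 0.143])]
390 [(285, [0.515, 0.233, 0.158]), (300, [0.533, 0.237, 0.136]), (308, [0.542, 0.241, 0.125]), (322, [0.644, 0.259, 0.001]), (338, [0.539, 0.251, 0.127]), (346, [0.52, 0.25, 0.149]), (360, [0.513, 0.252, 0.158])]
```

View pics/w3c.png

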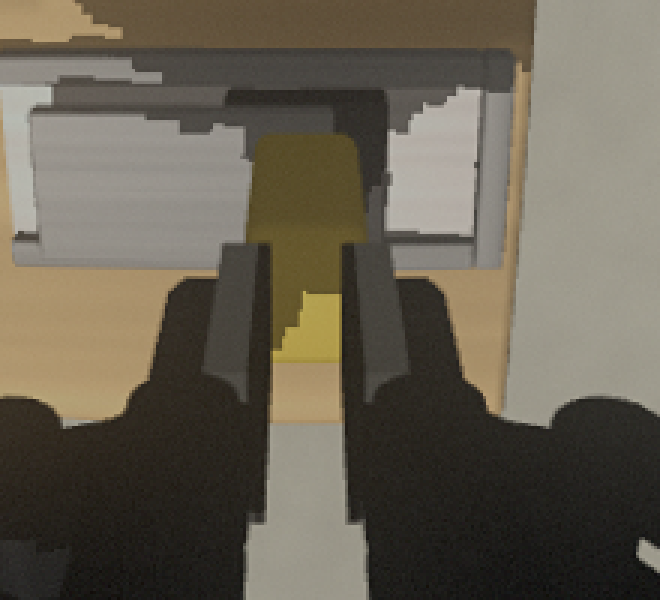

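The wrist crop shows the pads shut to 10 mm above the yellow block, with the tips at about (300,302) and (345,302). Depth puts them near z = 0.09, at the block's top, although the TCP reading says 0.051. The block isn't gripped, so I'm checking this from the fixed cameras before moving.

```bash
python3 - <<'E'
from rig import cams,manip
from h import *
print([a for a in dir(manip) if a[0]!='_'])
f=cams.grab_frame("scene"); np.savez("s3.npz",**f)
print(proj(f,[.5308,.2447,.0514]),proj(f,[.5308,.2447,.0914]))
cv2.imwrite("pics/s3c.png",cv2.resize(f["img"][140:270,300:460,::-1],None,fx=4.5,fy=4.5,interpolation=cv2.INTER_CUBIC))
g=np.load("scene0.npz");P=cloud(g);print(proj(g,[.2179,-.5586,.1923]))
a=(abs(P[...,0]-.218)<.08)&(abs(P[...,1]+.559)<.08)&(P[...,2]>.15);p=P[a];print(np.sort(p[:,2])[:20],len(p))
E
```

```text
['Unreachable', 'pinch_z']
[387.59861376 221.88399425] [388.71477653 210.53394729]
[ 86.87518906 153.65742222]
[0.24698159 0.24818184 0.24829998 0.24832282 0.24852369 0.24854025
 0.24888701 0.24892669 0.25047904 0.25095313 0.2510101  0.25135124
 0.25229086 0.25274362 0.25293411 0.25303233 0.25338611 0.25359858
 0.25380705 0.25382792] 4428
```

View pics/s3c.png

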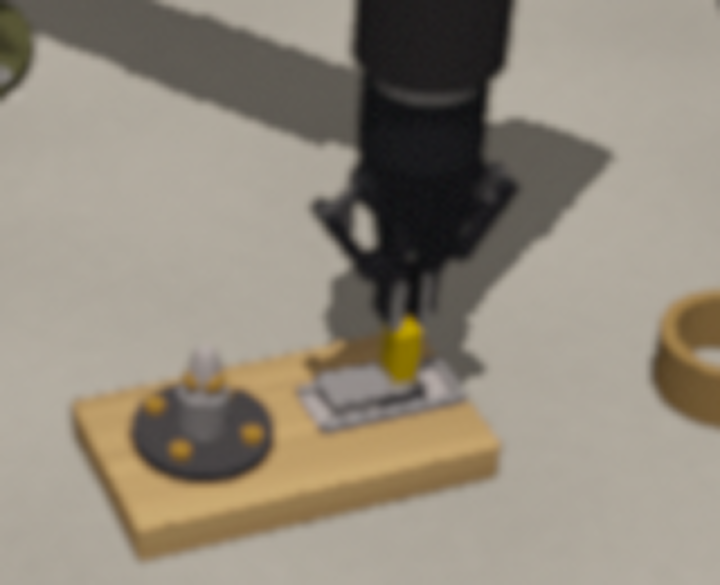

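The scene crop confirms it: the pads sit on top of the yellow block, at about (388,212) full-frame. The real tips are therefore about 38–40 mm higher than the reported TCP, as they were at the start (open tips 0.247, reported TCP 0.192). I'll correct by 38 mm, open the gripper and descend further.

>>> drive_tool(rows=[[10,0,0,-0.6,0],[85,0,0,-0.8,0],[85,0,0,-0.8,0],[85,0,0,-0.8,0],[85,0,0,-0.8,0],[85,0,0,-0.8,0],[85,0,0,-0.8,0],[85,0,0,0,0],[85,0,0,0.6,0],[85,0,0,1.1,0],[85,0,0,1.35,0],[85,0,0,1.35,0],[85,0,0,1.35,0]])

```text
time: 5.1
eef_pos: [0.5307, 0.2446, 0.0175]
eef_rot: [0.0, -0.061, 0.998, 0.0]
force: [0.2, -0.0, 0.8]
gripper_width: 0.995
```

```bash
python3 - <<'E'
from rig import cams
from h import *
f=cams.grab_frame("wrist"); np.savez("w4.npz",**f); cv2.imwrite("pics/w4.png",f["img"][:,:,::-1])
go([.531,.2445,.016],97)
P=fcloud(f)
for v in(310,318,326): print(v,[(u,P[v,u].round(3).tolist()) for u in(205,212,218,321,425,432,440)])
E
```

```text
pos [0.5309 0.2447 0.0179] yaw 97.01 t 5.15 F [-0.14 -0.17 -0.17] w 0.9957233746486958 -> units [-0.005 -0.01   0.075] roll 0.002 q6 -2.2235725989465367
310 [(205, [0.549, 0.184, 0.029]), (212, [0.546, 0.189, 0.032]), (218, [0.538, 0.196, 0.046]), (321, [0.52, 0.243, 0.068]), (425, [0.548, 0.31, -0.0]), (432, [0.548, 0.315, 0.0]), (440, [0.547, 0.32, 0.0])]
318 [(205, [0.525, 0.198, 0.076]), (212, [0.526, 0.201, 0.074]), (218, [0.541, 0.196, 0.048]), (321, [0.52, 0.243, 0.075]), (425, [0.554, 0.312, -0.001]), (432, [0.515, 0.285, 0.076]), (440, [0.514, 0.288, 0.077])]
326 [(205, [0.526, 0.2, 0.082]), (212, [0.529, 0.201, 0.076]), (218, [0.546, 0.196, 0.048]), (321, [0.52, 0.243, 0.081]), (425, [0.559, 0.313, 0.001]), (432, [0.517, 0.285, 0.078]), (440, [0.515, 0.286, 0.082])]
```

View pics/w4.png

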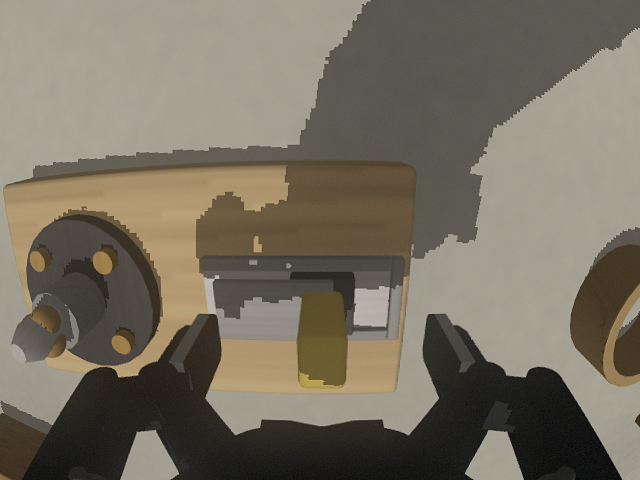

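The block at about (322,340) now stands between the open pads, below the tip level. Closing.

>>> drive_tool(rows=[[50,0,0,0,0],[30,0,0,0,0],[5,0,0,0,0],[5,0,0,0,0],[5,0,0,0,0],[5,0,0,0,0],[5,0,0,0,0],[5,0,0,0,0]], force=40)

```text
time: 5.95
eef_pos: [0.5304, 0.2446, 0.0173]
eef_rot: [0.0, -0.061, 0.998, 0.0]
force: [-1.2, 0.6, 1.7]
gripper_width: 0.202
```

```bash
python3 - <<'E'
from h import *
go([.5474-.1219*.080,.1143+.9925*.080,.0175],97)
E
```

```text
pos [0.5304 0.2446 0.0173] yaw 97.01 t 5.95 F [-1.16  0.62  1.67] w 0.20166805257264983 -> units [-0.038 -2.054 -0.01 ] roll 0.001 q6 -2.223582304374942
```

>>> drive_tool(rows=[[5,0,-0.3,0,0],[5,0,-0.7,0,0],[5,0,-1.1,0,0],[5,0,-1.5,0,0],[5,0,-1.8,0,0],[5,0,-1.95,0,0],[5,0,-1.95,0,0],[5,0,-1.95,0,0]])

```text
time: 6.75
eef_pos: [0.5364, 0.195, 0.0172]
eef_rot: [-0.0, -0.061, 0.998, -0.001]
force: [-2.9, -3.3, 4.4]
gripper_width: 0.206
```

>>> drive_tool(rows=[[5,0,-0.1,0,0],[5,0,-0.2,0,0],[5,0,-0.25,0,0],[5,0,-0.25,0,0]])

```text
time: 7.15
eef_pos: [0.5367, 0.194, 0.0172]
eef_rot: [0.0, -0.062, 0.998, 0.003]
force: [-6.7, 13.4, 5.1]
gripper_width: 0.205
```

```bash
python3 - <<'E'
from h import *
go([.5474-.1219*.080,.1143+.9925*.080,.0175],97)
E
```

```text
pos [0.5367 0.194  0.0172] yaw 97.1 t 7.15 F [-6.71 13.42  5.15] w 0.20513678085134718 -> units [-0.038 -0.019 -0.012] roll 0.02 q6 -2.1406560670484858
```

>>> drive_tool(rows=[[28,0,0,0,0],[35,0,0,0,0],[40,0,0,0,0],[40,0,0,-0.5,0],[40,0,0,-2,0],[40,0,0,-4,0],[85,0,0,-5.5,0],[85,0,0,-5.5,0],[85,0,0,-5.5,0],[85,0,0,-5.5,0]])

```text
time: 8.15
eef_pos: [0.5367, 0.1896, 0.1538]
eef_rot: [-0.001, -0.061, 0.998, -0.0]
force: [0.1, -0.6, -0.3]
gripper_width: 0.996
```

```bash
python3 - <<'E'
from rig import cams
from h import *
f=cams.grab_frame("wrist"); np.savez("w5.npz",**f); cv2.imwrite("pics/w5.png",f["img"][:,:,::-1])
go([.64,-.2185,.13],97)
P=fcloud(f)
hsv=cv2.cvtColor(f["img"],cv2.COLOR_RGB2HSV);H,S,V=[hsv[...,i].astype(int) for i in range(3)]
m=(H>20)&(H<31)&(S>120)&(V>60)&(P[...,2]>.08)&(P[...,2]<.1)&(abs(P[...,1]-.2)<.06);p=P[m]
print('lock top',p.mean(0),len(p))
a=(P[...,0]>.4)&(P[...,0]<.65)&(P[...,1]>0)&(P[...,1]<.3)
t=(V>120)&(S<60)&a&(P[...,2]>.096)&(P[...,1]<.16);v,u=np.nonzero(t);print(len(u),u.mean(),v.mean(),fray(f,u,v,.1).mean(0))
w=a&(P[...,2]>.026)&(P[...,2]<.034);print(cv2.minAreaRect(P[w][:,:2].astype(np.float32)))
E
```

```text
pos [0.5366 0.1895 0.1533] yaw 96.99 t 8.2 F [ 0.53 -0.42 -0.46] w 0.9971269740903601 -> units [ -2.121 -16.702   0.941] roll -0.002 q6 -2.140505634280573
lock top [0.53624775 0.19345784 0.08805358] 837
154 210.5064935064935 255.7987012987013 [0.54918023 0.11308711 0.1       ]
((0.540388286113739, 0.16910691559314728), (0.1296709030866623, 0.24069492518901825), 7.02637243270874)
```

View pics/w5.png

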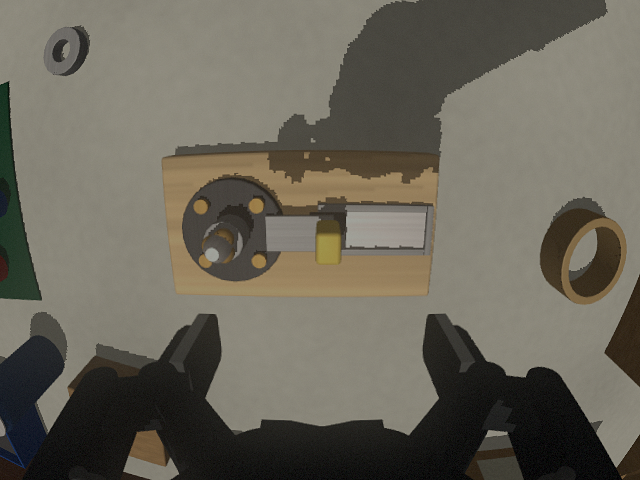

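The wrist view shows the lock home, with the block at (328,242) and the tongue over the flange. That puts it 80 mm from the stud. Next is the red cap.

>>> drive_tool(rows=[[85,-1,-8,0.5,0],[85,-2.1,-16.7,0.9,0],[85,-2.1,-16.7,0.9,0],[85,-2.1,-16.7,0.9,0],[85,-2.1,-16.7,0.9,0],[85,-2.1,-16.7,0.9,0],[85,-2.1,-16.7,0.9,0],[85,-2.1,-16.7,0.9,0],[85,-2.1,-16.7,0.9,0],[85,-2.1,-16.7,0.9,0],[85,-2.1,-16.7,0.9,0],[85,-2.1,-16.7,0.9,0],[85,-2.1,-16.7,0.9,0],[85,-2.1,-16.7,0.9,0]])

```text
time: 9.6
eef_pos: [0.6402, -0.2171, 0.1324]
eef_rot: [0.0, -0.062, 0.998, 0.0]
force: [0.1, 0.2, 1.1]
gripper_width: 0.991
```

```bash
python3 - <<'E'
from rig import cams
from h import *
f=cams.grab_frame("wrist"); np.savez("w6.npz",**f); cv2.imwrite("pics/w6.png",f["img"][:,:,::-1])
P=fcloud(f)
hsv=cv2.cvtColor(f["img"],cv2.COLOR_RGB2HSV);H,S,V=[hsv[...,i].astype(int) for i in range(3)]
m=((H<8)|(H>172))&(S>120)&(P[...,0]<.68)&(P[...,0]>.58)&(P[...,1]<-.15)
t=m&(P[...,2]>.0545);q=P[t];print('top',q.mean(0),q.min(0),q.max(0),len(q),cv2.minEnclosingCircle(q[:,:2].astype(np.float32)))
c=cv2.minEnclosingCircle(q[:,:2].astype(np.float32))[0]
go([c[0],c[1],.13],97)
E
```

```text
top [ 0.63888318 -0.22094712  0.06446955] [ 0.62000225 -0.29017163  0.05458755] [ 0.65770843 -0.1584108   0.27614963] 1664 ((0.6291564702987671, -0.22429120540618896), 0.06661336869001389)
pos [ 0.6402 -0.2173  0.1324] yaw 97.07 t 9.65 F [ 0.59  0.43 -0.11] w 0.995613571838824 -> units [ 0.475 -0.224  0.095] roll 0.014 q6 -1.41509391044534
```

View pics/w6.png

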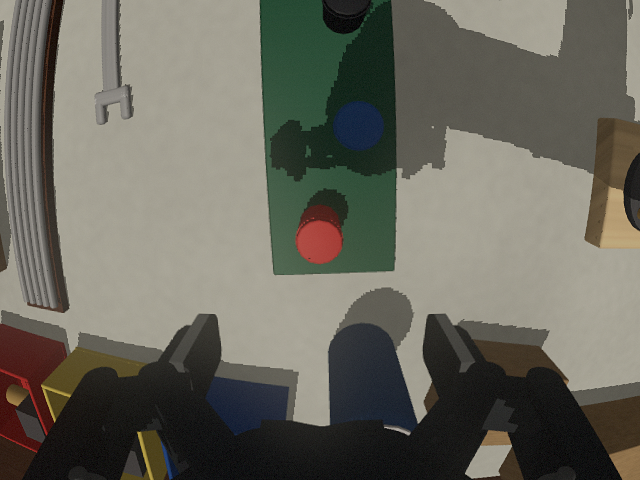

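The wrist view shows the red cap top at about (320,241), the blue cap at (358,126) and the can behind at (370,370). I'll refine the cap centre and check the can clearance.

```bash
python3 - <<'E'
from h import *
f=np.load("w6.npz");P=fcloud(f)
hsv=cv2.cvtColor(f["img"],cv2.COLOR_RGB2HSV);H,S,V=[hsv[...,i].astype(int) for i in range(3)]
m=((H<8)|(H>172))&(S>120)&(P[...,2]<.08)&(P[...,0]<.68)&(P[...,0]>.58)&(abs(P[...,1]+.218)<.03)
t=m&(P[...,2]>.0555);q=P[t];print('top',q.mean(0),q.min(0),q.max(0),len(q),cv2.minEnclosingCircle(q[:,:2].astype(np.float32)))
v,u=np.nonzero(m&(V>150));r=fray(f,u,v,.058);print('ray',r.mean(0),r.min(0),r.max(0),len(u))
c=(np.arange(640)[None]>325)&(np.arange(640)[None]<415)&(np.arange(480)[:,None]>325)&(np.arange(480)[:,None]<420)&(H>100)&(H<125)&(S>90)&(P[...,2]>.02)
q=P[c];print('can',q.min(0),q.max(0),len(q))
go([.639,-.218,-.02],97)
E
```

```text
top [ 0.63910391 -0.21975847  0.05769931] [ 0.62304343 -0.23584824  0.05554674] [ 0.65618727 -0.20319746  0.05966341] 1593 ((0.6395304203033447, -0.219699889421463), 0.01717231050133705)
ray [ 0.63946152 -0.22002555  0.058     ] [ 0.62262568 -0.23642513  0.058     ] [ 0.65551684 -0.20400965  0.058     ] 1465
can [ 0.56256484 -0.2272714   0.05766459] [ 0.76569169 -0.13562272  0.31277155] 1021
pos [ 0.6402 -0.2173  0.1324] yaw 97.07 t 9.65 F [ 0.59  0.43 -0.11] w 0.995613571838824 -> units [ 0.056 -0.023  6.095] roll 0.014 q6 -1.41509391044534
```

>>> drive_tool(rows=[[85,0.05,-0.1,2,0],[85,0.05,-0.1,4,0],[85,0.05,-0.1,5.4,0],[85,0.05,-0.1,6.1,0],[85,0.05,-0.1,6.35,0],[85,0.05,-0.1,6.35,0],[85,0.05,-0.1,6.35,0],[85,0.05,-0.1,6.35,0]])

```text
time: 10.45
eef_pos: [0.6404, -0.2208, -0.0245]
eef_rot: [0.002, -0.061, 0.998, -0.0]
force: [0.1, 0.3, -0.0]
gripper_width: 0.996
```

```bash
python3 - <<'E'
from rig import cams
from h import *
f=cams.grab_frame("wrist"); np.savez("w7.npz",**f); cv2.imwrite("pics/w7.png",f["img"][:,:,::-1])
go([.6393,-.2198,-.027],97)
E
```

```text
pos [ 0.6402 -0.2208 -0.0249] yaw 97.01 t 10.5 F [ 0.18 -0.12  0.16] w 0.9971560149921077 -> units [0.033 0.045 0.086] roll 0.002 q6 -1.4108839256302306
```

View pics/w7.png

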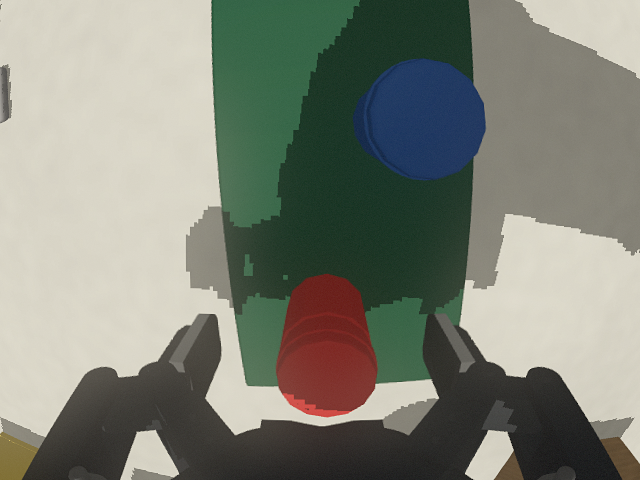

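The red cap (326,345) stands between the open pads, and the blue cap is clear. Closing.

>>> drive_tool(rows=[[60,0.03,0.04,0.05,0],[45,0.03,0.04,0.05,0],[40,0.03,0.04,0.05,0],[20,0.03,0.04,0.05,0],[20,0.03,0.04,0.05,0],[20,0.03,0.04,0.05,0],[20,0.03,0.04,0.05,0],[20,0.03,0.04,0.05,0]], force=90)

```text
time: 11.3
eef_pos: [0.6386, -0.2199, -0.0275]
eef_rot: [0.0, -0.061, 0.998, -0.0]
force: [0.3, -0.5, 3.5]
gripper_width: 0.388
```

>>> drive_tool(rows=[[20,0,0,-0.5,0],[20,0,0,-2,0],[20,0,0,-4,0],[20,0,0,-6,0],[20,0,0,-7,0],[20,0,0,-7,0],[20,0,0,-7,0],[20,0,0,-7,0]])

```text
time: 12.1
eef_pos: [0.6375, -0.2195, 0.1451]
eef_rot: [-0.002, -0.061, 0.998, 0.001]
force: [0.2, 0.1, -1.5]
gripper_width: 0.38
```

```bash
python3 - <<'E'
from rig import cams
from h import *
f=cams.grab_frame("wrist"); np.savez("w8.npz",**f); cv2.imwrite("pics/w8.png",f["img"][:,:,::-1])
P=fcloud(f)
hsv=cv2.cvtColor(f["img"],cv2.COLOR_RGB2HSV);H,S,V=[hsv[...,i].astype(int) for i in range(3)]
m=((H<8)|(H>172))&(S>120);m[:, :270]=0;m[:,390:]=0
p=P[m];print(p.min(0),p.max(0)); h=p[:,2]>np.percentile(p[:,2],97)-.004
print('top',p[h].mean(0),p[h].min(0),p[h].max(0))
go([.5473,.1143,.15],97)
E
```

```text
[ 0.46969489 -0.24638665 -0.00066209] [ 0.87941113 -0.18828524  0.32569457]
top [ 0.63625828 -0.22014869  0.23168477] [ 0.56042817 -0.23641213  0.22733532] [ 0.65585433 -0.20289045  0.32569457]
pos [ 0.6375 -0.2195  0.1449] yaw 97.0 t 12.15 F [ 0.57 -0.74 -0.93] w 0.3855409372708761 -> units [ 1.952 13.694 -0.181] roll 0.0 q6 -1.4122330543314674
```

View pics/w8.png

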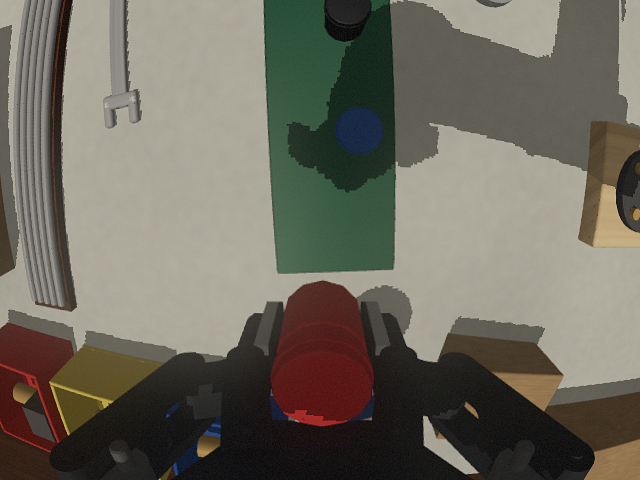

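The cap is held upright at (322,355). Carrying it over the stud.

>>> drive_tool(rows=[[20,1,7,0,0],[20,1.98,13.7,0,0],[20,1.98,13.7,0,0],[20,1.98,13.7,0,0],[20,1.98,13.7,0,0],[20,1.98,13.7,0,0],[20,1.98,13.7,0,0],[20,1.98,13.7,0,0],[20,1.98,13.7,0.8,0],[20,1.98,13.7,1.6,0],[20,1.98,13.7,1.8,0],[20,1.98,13.7,1.8,0],[20,1.98,13.7,1.8,0]])

```text
time: 13.45
eef_pos: [0.5478, 0.1137, 0.1028]
eef_rot: [0.0, -0.061, 0.998, -0.0]
force: [-1.2, -0.4, -0.5]
gripper_width: 0.382
```

```bash
python3 - <<'E'
from rig import cams
from h import *
for n in("wrist","scene","top"):
    f=cams.grab_frame(n); np.savez(n[0]+"9.npz",**f)
    im=f["img"][:,:,::-1]
    if n=="scene": im=cv2.resize(im[140:270,270:430],None,fx=4.5,fy=4.5,interpolation=cv2.INTER_CUBIC)
    if n=="wrist": wr=f
    cv2.imwrite("pics/%s9.png"%n,im)
go([.5467,.1143,.05],97)
P=fcloud(wr)
a=(P[...,0]>.4)&(P[...,0]<.65)&(P[...,1]>0)&(P[...,1]<.3)
w=a&(P[...,2]>.026)&(P[...,2]<.034);print(cv2.minAreaRect(P[w][:,:2].astype(np.float32)))
hsv=cv2.cvtColor(wr["img"],cv2.COLOR_RGB2HSV);H,S,V=[hsv[...,i].astype(int) for i in range(3)]
m=((H<8)|(H>172))&(S>120);m[:, :265]=0;m[:,390:]=0;m[:265]=0
for v in range(285,426,20):
    r=np.nonzero(m[v])[0]; print(v,r.min() if len(r) else None,r.max() if len(r) else None,P[v,322].round(4))
E
```

```text
pos [0.548  0.1141 0.1031] yaw 96.99 t 13.6 F [ 0.23 -0.24 -0.88] w 0.38278538715826843 -> units [0.053 0.013 2.125] roll -0.002 q6 -2.012989885709861
((0.540614128112793, 0.1686353236436844), (0.12973350286483765, 0.24036267399787903), 7.021669864654541)
285 303 340 [0.5322 0.1115 0.1396]
305 286 356 [0.532  0.1115 0.1588]
325 282 361 [0.5322 0.1115 0.1735]
345 278 366 [0.5327 0.1115 0.1853]
365 272 371 [0.5384 0.1123 0.188 ]
385 271 372 [0.5466 0.1133 0.1878]
405 279 364 [0.5547 0.1143 0.1886]
425 276 348 [0.5646 0.1155 0.1884]
```

View pics/wrist9.png

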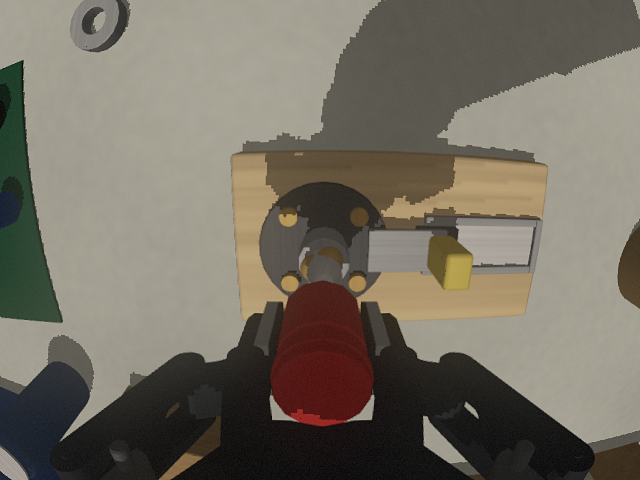

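View pics/scene9.png

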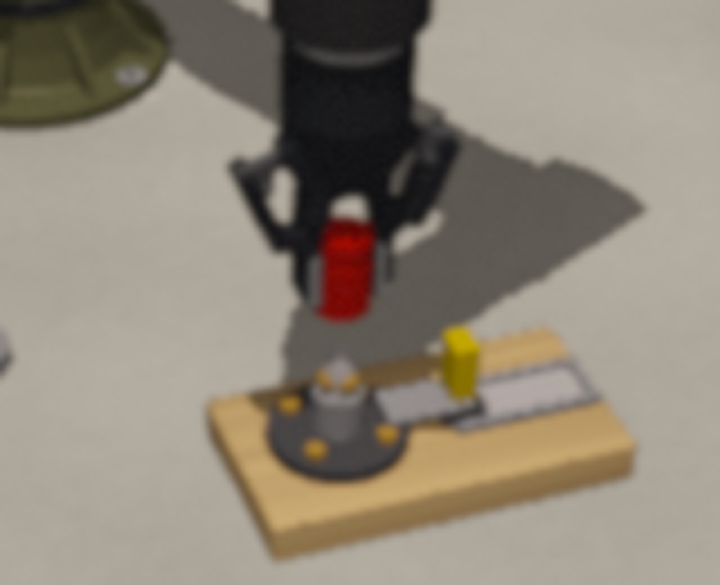

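The wrist and scene views show the cap centred over the stud to within about 1.5 mm. I'll correct that and lower it to just above the balls.

>>> drive_tool(rows=[[20,0.05,0.02,0.5,0],[20,0.05,0.02,1.0,0],[20,0.05,0.02,1.4,0],[20,0.05,0.02,1.7,0],[20,0.05,0.02,1.75,0],[20,0.05,0.02,1.75,0],[20,0.05,0.02,1.75,0]], force=110)

```text
time: 14.3
eef_pos: [0.5465, 0.1145, 0.0588]
eef_rot: [0.0, -0.061, 0.998, 0.0]
force: [-0.2, -0.3, -1.1]
gripper_width: 0.378
```

```bash
python3 - <<'E'
from h import *
go([.5467,.1143,.0385],97)
E
```

```text
pos [0.5465 0.1145 0.0588] yaw 97.01 t 14.3 F [-0.21 -0.33 -1.1 ] w 0.3777215340698075 -> units [-0.007 -0.01   0.813] roll 0.001 q6 -2.014915330191667
```

>>> drive_tool(rows=[[20,0,0,0.1,0],[20,0,0,0.2,0],[20,0,0,0.25,0],[20,0,0,0.25,0]])

```text
time: 14.7
eef_pos: [0.546, 0.1145, 0.052]
eef_rot: [-0.0, -0.061, 0.998, 0.0]
force: [-1.0, 0.3, 1.1]
gripper_width: 0.382
```

>>> drive_tool(rows=[[20,0,0,0.06,0],[20,0,0,0.12,0],[20,0,0,0.18,0],[20,0,0,0.18,0]])

```text
time: 15.1
eef_pos: [0.547, 0.1144, 0.0505]
eef_rot: [0.001, -0.061, 0.998, -0.0]
force: [-4.8, -0.7, 11.1]
gripper_width: 0.379
```

>>> drive_tool(rows=[[20,0,0,0.06,0],[20,0,0,0.12,0],[20,0,0,0.18,0],[20,0,0,0.18,0]])

```text
time: 15.5
eef_pos: [0.5464, 0.1147, 0.0432]
eef_rot: [0.0, -0.061, 0.998, 0.0]
force: [3.1, -1.8, -7.2]
gripper_width: 0.377
```

>>> drive_tool(rows=[[20,0,0,0.06,0],[20,0,0,0.1,0],[20,0,0,0.1,0]])

```text
time: 15.8
eef_pos: [0.5457, 0.1143, 0.0399]
eef_rot: [-0.001, -0.061, 0.998, -0.0]
force: [0.2, -0.4, -0.8]
gripper_width: 0.381
```

>>> drive_tool(rows=[[20,0,0,0.04,0],[20,0,0,0.08,0],[20,0,0,0.08,0]])

```text
time: 16.1
eef_pos: [0.5462, 0.1144, 0.0386]
eef_rot: [0.0, -0.061, 0.998, -0.0]
force: [0.2, -0.8, -1.4]
gripper_width: 0.379
```

>>> drive_tool(rows=[[20,0,0,0.03,0],[20,0,0,0.03,0],[20,0,0,0.03,0]])

```text
time: 16.4
eef_pos: [0.5463, 0.1145, 0.0385]
eef_rot: [0.0, -0.061, 0.998, 0.0]
force: [-2.3, -0.4, 4.8]
gripper_width: 0.376
```

>>> drive_tool(rows=[[20,0,0,0.03,0],[20,0,0,0.03,0],[20,0,0,0.03,0]])

```text
time: 16.7
eef_pos: [0.5464, 0.1144, 0.0385]
eef_rot: [0.0, -0.061, 0.998, -0.0]
force: [-5.3, -0.7, 9.5]
gripper_width: 0.381
```

>>> drive_tool(rows=[[20,0,0,0,0],[20,0,0,0,0],[20,0,0,0,0],[20,0,0,0,0],[20,0,0,0,0]])

```text
time: 17.2
eef_pos: [0.5463, 0.1144, 0.0385]
eef_rot: [0.0, -0.061, 0.998, 0.0]
force: [-4.7, 0.4, 8.5]
gripper_width: 0.378
```

```bash
python3 - <<'E'
from rig import cams
from h import *
for n in("wrist","scene","top"):
    f=cams.grab_frame(n)
    im=f["img"][:,:,::-1]
    if n=="scene": im=cv2.resize(im[140:300,190:430],None,fx=3.3,fy=3.3,interpolation=cv2.INTER_CUBIC)
    else:
        if n=="wrist":
            P=fcloud(f);hsv=cv2.cvtColor(f["img"],cv2.COLOR_RGB2HSV);H,S,V=[hsv[...,i].astype(int) for i in range(3)]
            m=(H>20)&(H<31)&(S>120)&(V>60)&(P[...,2]>.083)&(P[...,2]<.1)&(abs(P[...,1]-.2)<.06)&(P[...,0]>.5);p=P[m];print('lock top',p.mean(0),len(p))
            print('cap top',P[385,322],P[400,322])
    cv2.imwrite("pics/%s10.png"%n,im)
    go([.5467,.1143,.0385],97)
E
```

```text
lock top [0.53597009 0.19151359 0.08781169] 1781
cap top [0.5445488  0.11388    0.12419061] [0.55152448 0.114752   0.12362811]
pos [0.5464 0.1144 0.0385] yaw 97.02 t 17.25 F [-5.9  -0.23 10.14] w 0.3772588149347688 -> units [-0.013 -0.007 -0.   ] roll 0.004 q6 -2.014954573909305
pos [0.5464 0.1144 0.0385] yaw 97.02 t 17.3 F [-4.81 -0.48  8.29] w 0.3777479991410297 -> units [-0.013 -0.006 -0.001] roll 0.003 q6 -2.0149817502921423
pos [0.5464 0.1144 0.0385] yaw 97.02 t 17.35 F [-5.44  0.08  8.77] w 0.3796935299868018 -> units [-0.013 -0.006 -0.001] roll 0.004 q6 -2.0149219115666193
```

View pics/wrist10.png

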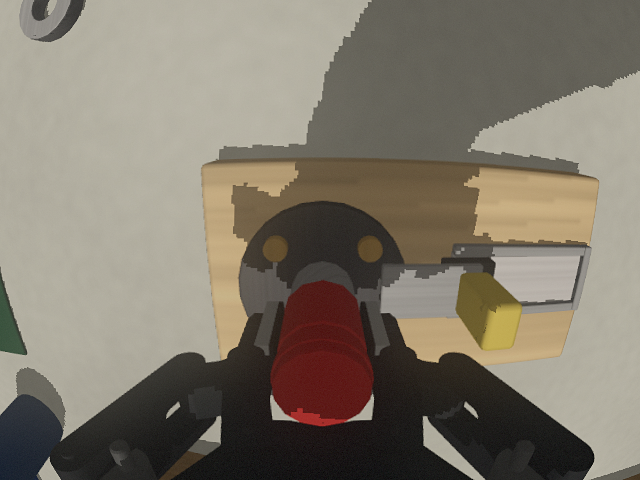

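View pics/scene10.png

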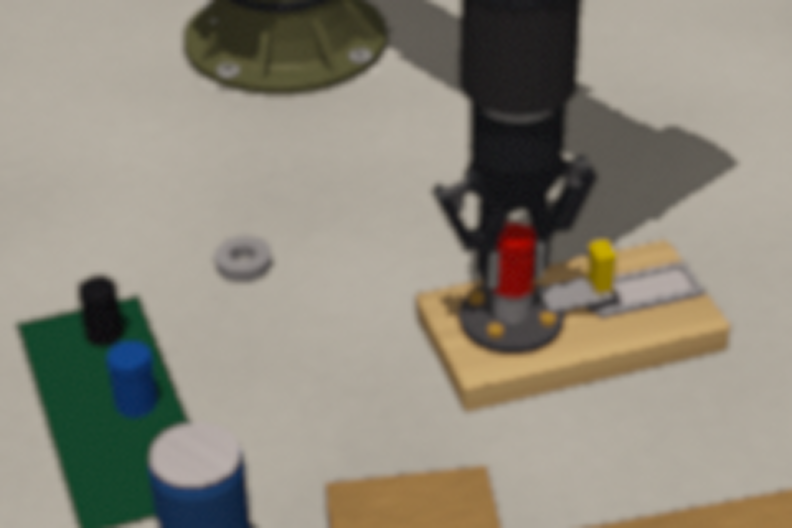

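>>> drive_tool(rows=[[20,0,0,0.015,0],[20,0,0,0.015,0],[20,0,0,0.015,0],[20,0,0,0.015,0]])

```text
time: 17.75
eef_pos: [0.5464, 0.1144, 0.0384]
eef_rot: [0.001, -0.061, 0.998, -0.0]
force: [-5.6, -0.6, 10.4]
gripper_width: 0.382
```

```bash
python3 - <<'E'
from rig import status,workorder
o=status.get_obs();print(o["time"],o["force"],o["eef_pos"])
if 8<o["force"][2]<14: print(workorder.finish_job())
E
```

```text
17.75 [-5.56901579 -0.57479972 10.43043541] [0.54638026 0.11442179 0.03844396]
the job is handed in; nothing more can be done
None
```

The lock is slid home, and the red cap is clicked onto the stud and still gripped and pressed down. I handed the job in at 17.75 s.

- **Lock:** I gripped the yellow block and slid it until it met the stop, with about 13 N of resistance. Measured from the stud it stopped at 80 mm, as specified. The last picture, taken just before the final small nudge, shows the tongue over the flange. A rough colour reading then put the block about 2 mm nearer the stud, probably because that reading included its side faces.
- **Cap:** The push peaked at about 11 N or more, then dropped to a downward pull of about 7 N, which I took as the click. The cap then met the hard seat, with its top at 0.124 m, matching a fully home cap. At hand-in it was pressed down with 10.4 N (about 1 kg). The tool also read a steady sideways force of about 5.5 N.
- **First grasp missed:** The real fingertips are about 38 mm higher than the reported tool position. My first try at the lock therefore closed on top of the block, pressing about 4 N. I saw this in the pictures, lifted and corrected for it.
- **Other objects:** In the last views the bearing, the blue and black caps, the can and the carton looked undisturbed. I did not go near the wrench or the tape, and I did not check them in the final pictures.

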